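# Refit the medicine box's dial knob and hold it pressed

### The arm

A 6-joint arm with a two-finger parallel gripper is mounted at the origin on the work surface. World frame = base frame: x ahead of the robot, y to its left, z up, the work surface at z = 0. Lengths are in m, angles in rad, forces in N, time in s.
With the tool pointing down it reaches from about 0.3 to 0.775 m from the base axis. Payload 14.6 kg.
Tool frame: the origin (TCP) lies on the centre line of the jaws, within the pads' length; the fingertips stand 14 mm ahead of it and the grasp point (between the pads) lies 5 mm behind it; x points along the fingers, y is the direction in which the jaws open and shut, and the axes are right-handed (so a half turn about x gives the same grasp; the last joint's range is limited). The gripper opens to 94 mm and grips with 3 to 60 N. Pads are 16 mm wide; open, the fingers measure 119 mm over their backs; the gripper's body (75 mm by 177 mm) begins 78 mm behind the grasp point.
Start: joints at [1.107, 0.3, 1.521, -0, 1.321, -0.067], TCP at [0.213, 0.507, 0.219] pointing down, gripper open.
Joint ranges: [-3.03, 3.03], [-0.79, 2.21], [0.23, 2.52], [-1.04, 4.18], [0, 3.07], [-2.55, 2.55]. Speed limits (rad/s): [2.22, 2.22, 2.57, 3.14, 3.14, 3.14].

### API

Orientations are given as [roll, pitch, yaw] about the fixed x, y, z axes, in that order (R = Rz(yaw) Ry(pitch) Rx(roll)).
In Python, from station import * gives the robot as it stands. The module is installed in compiled form; this text tells all that it offers.
- The arm moves only by the shell command python3 -m handwheel 'ROWS' [FORCE]. ROWS is JSON, a list of rows, each a list of 3 entries, a list of its own where there are three numbers: the shift along the tool's x, y, z in mm, then the turn about the tool's x in rad, then the gripper command: -1 is fully open, 1 is shut, values between are in proportion. In form: [[[dx, dy, dz], spin, gripper], ...]. A call has exactly 5 rows; each row is the pose to reach, as a shift and turn from the pose measured when the call began, along the tool's axes at that moment; what a row does not reach only later rows make up. A row lasts 1/10 s, in which the tool goes at most 50 mm and 8.59 degrees, less where a joint would pass 70% of its speed; a pose out of reach is approached as far as the arm can. A call with a gripper value outside its range is refused whole. The fingers move at their own pace and stop on an object; FORCE is the grip in N (left out, the last holds). Time passes only in rows, so rows that repeat a pose let the fingers close, or fill a call up. It gives the time, the measured TCP pose, the force and the opening at its end, in the units of the state.
- get_obs(): the state, without advancing time (a new reading comes with each control period).
- camera(name): name is "scene" or "top"; returns (picture, depth): 400x640x3 uint8, blue, green, red; 400x640 float32, m along the optical axis (not along the pixel's ray), 0 where there is no reading.
- camera_info(name): a dict with "fx", "fy", "cx", "cy" (pixels), "extrinsics" (4x4, takes a point from camera to world coordinates). Camera axes: x right, y down, z forward; pixel columns grow to the right and rows downward; lengths in m; the calibration is good to about 2 mm. A picture is of the moment at which its call begins. camera_info takes no time and is no camera call.
- hand_in(): hands the job in, once; it reports no verdict.
The state is a dict: "time_s": time; "qpos": joint angles; "joint_vel": joint speeds; "tau": joint torques, N m; "ee_pos": TCP position; "eef_rot": TCP orientation; "force": force on the tool from outside, world axes, zero at the start; "moment": the same for the moment, N m; "grip_width": finger opening in m.
Only numpy, scipy, OpenCV 4.12 (cv2) and the standard library are available. Lean on these libraries where they do the work, as an engineer would, in place of code of your own. Each camera call takes 0.05 s, during which the arm holds its last target. There are 200 camera calls.

### The job

Unlock the child-proof medicine box: press its keys fully in, one at a time and letting each come up again, in the order yellow, green, blue. Then pick up the loose black knob, turn it so that its pointer and flat match the flat of the brass D-shaft on the box, and push it onto the shaft until it is fully home. Keep pressing so that the sprung shaft stays pushed in well past half-way, and finish while still holding the knob pressed down; leave the mug, bowl, torch and hair grip where they are.

Things in the scene. Friction and masses are not known exactly. Their poses are not given: they have to be found in the camera images.
- key_yellow_top (a point): centre of the top face of the yellow round key (24 mm across, in a black round housing 40 mm across and 12 mm high) on top of the medicine box; unpressed its top stands 22 mm above the box's top face. The three keys stand 40 mm apart in one row; which colour stands where varies
- key_yellow (a joint): travel of the yellow key: 0 up, 0.006 (6 mm) fully down; sprung, about 1.5 N to start and 5 N fully down, comes up by itself
- key_green_top (a point): centre of the top face of the green round key (24 mm across, in a black round housing 40 mm across and 12 mm high) on top of the medicine box; unpressed its top stands 22 mm above the box's top face. The three keys stand 40 mm apart in one row; which colour stands where varies
- key_green (a joint): travel of the green key: 0 up, 0.006 (6 mm) fully down; sprung, about 1.5 N to start and 5 N fully down, comes up by itself
- key_blue_top (a point): centre of the top face of the blue round key (24 mm across, in a black round housing 40 mm across and 12 mm high) on top of the medicine box; unpressed its top stands 22 mm above the box's top face. The three keys stand 40 mm apart in one row; which colour stands where varies
- key_blue (a joint): travel of the blue key: 0 up, 0.006 (6 mm) fully down; sprung, about 1.5 N to start and 5 N fully down, comes up by itself
- shaft_tip (a point): centre axis of the brass D-shaped shaft, at its top face. The shaft points up, 14 mm in diameter with one flat 2.5 mm from the axis, and stands 21 mm above the medicine box's top face; the rim of its upper 2.5 mm is tapered. The point's x axis points from the shaft's axis out through the flat, z up
- shaft (a joint): how far the sprung shaft is pushed down into the box: 0 out, 0.005 (5 mm) at its stop; about 3 N to start, 9 N at the stop; it comes out again when let go
- dial (a joint): turn of the round dark dial (64 mm across, flush on the box's top) which carries the shaft about its upright axis, rad, anticlockwise from above; stiff (0.15 N m), need not be turned
- dial_mark (a point): white mark on the dial, 26.5 mm from the shaft's axis, on the side of the shaft's flat, at the height of the box's top face
- knob_center (a point): centre (18 mm above the underside) of the loose black bar knob, 44 mm long (its x), 26 wide (its y), 36 high, upright on the board; grip it across the 26 mm. White pointer line on its +x end and top. A blind D-bore, 16 mm deep and in diameter, opens in its underside, centred; its flat is 3.5 mm from the axis towards the pointer, which must thus point where the shaft's flat faces
- knob_seat (a point): point on the knob's axis at the blind end of its bore, 16 mm above the underside; it meets the shaft's top face when the knob is fully home. The underside is then 5 mm above the box's top
- knob_mark (a point): point level with the knob's underside, 26.5 mm from its axis towards the pointer end (in the air, just past the end); over the dial's white mark when the knob is matched
- medbox: grey plastic medicine box, fixed, 150 mm (its x) by 240 mm (its y) by 75 mm high, tilt-out bin in its +x face; origin at the centre of its underside, on the pine board (board top is 122 mm above the table)
- mug: white ceramic mug, 76 mm across, 90 mm high; origin at the centre of its underside, handle at its +y; bystander
- bowl: small orange plastic bowl, 90 mm across, 40 mm high; origin at the centre of its underside; bystander
- torch: black torch, 110 mm long (its y), 26 mm thick, lying, press button on its +y end; origin at the centre of its underside; bystander
- hairgrip: steel hair grip, 62 mm (its x) by 10 by 4 mm, lying; origin at the centre of its underside; bystander
Things that resemble listed ones, but are neither listed nor needed, are in the scene too. Leave any orange look-alike of the part that bears knob_center alone.

How it is judged:
By the outcome, as a careful person would: the job done as asked, in the order asked, and still so for the second after the job is handed in, while the arm keeps its last pose, push and grip.
It also fails if it takes over 54 s, if anything falls off the work surface, if the arm or the gripper's body presses on something with over 40 N, if the wrist force passes 120 N, or if a joint passes its speed limit or range.

## Working session

There is one attempt and no reset: what is moved stays moved. The work goes in short steps, Python scripts to look and compute and a shell command to move; the robot and the scene stay as the last step left them, time stands still between calls to the robot, and variables do not carry over. Pictures are saved under pics/ and viewed, about 8 in all and at most 12, crops included, and the job is handed in when it is done.

```bash
mkdir -p pics; python3 - <<'E'
from station import *
import cv2,numpy as np
o=get_obs();print(o)
for n in("scene","top"):
    p,d=camera(n);cv2.imwrite(f"pics/{n}0.png",p);np.save(f"{n}0.npy",d)
    print(n,camera_info(n))
E
```

```text
{'time_s': 0.0, 'qpos': array([ 1.10741025e+00,  3.00516785e-01,  1.52159051e+00, -2.63173717e-05,
        1.32066748e+00, -6.65524311e-02]), 'joint_vel': array([ 5.88699262e-04,  1.29425597e-03, -6.07724038e-05,  2.20376450e-04,
        1.17175643e-03,  1.62363922e-03]), 'tau': array([-1.33358819e-03, -5.31824470e+01, -3.52719426e+01,  7.06800004e-02,
        2.45752058e-02, -8.07385049e-05]), 'ee_pos': array([0.21245075, 0.50704774, 0.21885727]), 'eef_rot': array([-1.61578854,  1.56961393, -2.01261566]), 'force': array([ 0.03088912, -1.50480619,  0.02735997]), 'moment': array([ 0.04515828, -0.04415012,  0.03120998]), 'grip_width': 0.09423063302907075}
scene {'fx': 401.8992124082879, 'fy': 401.8992124082879, 'cx': 316.6234044582508, 'cy': 193.76766739019195, 'extrinsics': array([[ 0.70342819,  0.488432  , -0.51635546,  1.08113427],
       [ 0.71052512, -0.4643003 ,  0.52875257, -0.60626528],
       [ 0.01851568, -0.73882299, -0.67364513,  0.83626883],
       [ 0.        ,  0.        ,  0.        ,  1.        ]])}
top {'fx': 411.4890313629665, 'fy': 411.4890313629665, 'cx': 323.28892739887425, 'cy': 200.65234649971086, 'extrinsics': array([[ 0.02438142, -0.99355747,  0.11067563,  0.47405136],
       [-0.99928609, -0.02741736, -0.02599225, -0.07490346],
       [ 0.02885922, -0.10996289, -0.99351664,  0.9545033 ],
       [ 0.        ,  0.        ,  0.        ,  1.        ]])}
```

View pics/scene0.png

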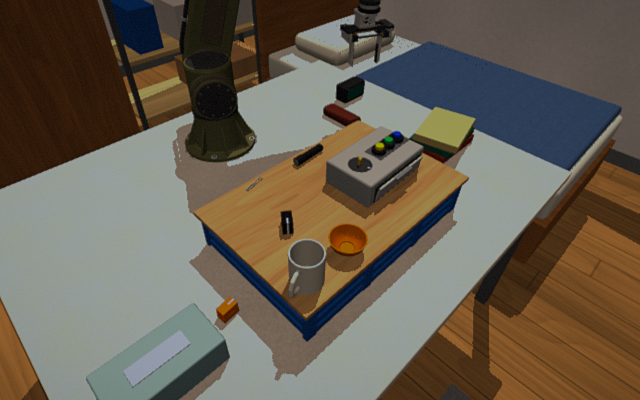

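View pics/top0.png

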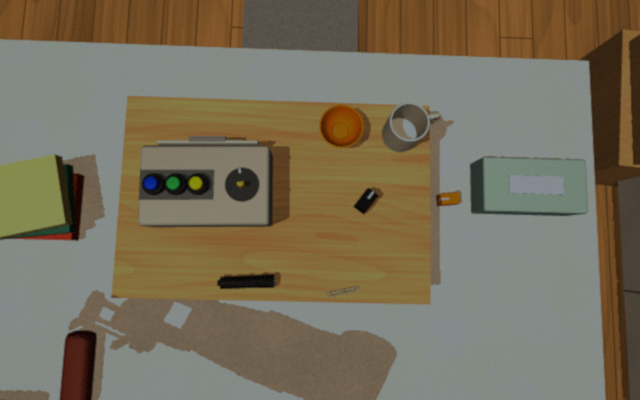

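Top view: blue key (152,183), green (176,183), yellow (196,183), shaft/dial (241,184). Candidates for the knob: black bar at (367,200), the orange look-alike at (449,199) and the black torch at (247,282). By the description it is the black bar at (367,200), which has a white line. I'll check it in a close crop and measure.

```bash
cat > h.py <<'E'
from station import *
import cv2,numpy as np
from scipy.spatial.transform import Rotation as Ro
I={n:camera_info(n) for n in("scene","top")}
def ray(n,u,v,z):
    i=I[n];E=i["extrinsics"];r=E[:3,:3]@[(u-i["cx"])/i["fx"],(v-i["cy"])/i["fy"],1]
    return E[:3,3]+r*(z-E[2,3])/r[2]
def proj(n,P):
    i=I[n];E=i["extrinsics"];c=E[:3,:3].T@(np.array(P)-E[:3,3]);return i["fx"]*c[0]/c[2]+i["cx"],i["fy"]*c[1]/c[2]+i["cy"]
def two(a,b):
    A=[];B=[]
    for n,(u,v) in(("scene",a),("top",b)):
        i=I[n];E=i["extrinsics"];r=E[:3,:3]@[(u-i["cx"])/i["fx"],(v-i["cy"])/i["fy"],1];r/=np.linalg.norm(r)
        M=np.eye(3)-np.outer(r,r);A.append(M);B.append(M@E[:3,3])
    return np.linalg.solve(sum(A),sum(B))
def blob(m,box):
    u0,v0,u1,v1=box;k=np.zeros(m.shape,np.uint8);k[v0:v1,u0:u1]=m[v0:v1,u0:u1]
    n,l,s,c=cv2.connectedComponentsWithStats(k)
    if n<2:return None
    j=1+np.argmax(s[1:,4]);return c[j],s[j,4],(l==j)
def rel(P):  # shift in tool axes mm
    o=get_obs();R=Ro.from_euler('xyz',o["eef_rot"]).as_matrix()
    return R.T@(np.array(P)-o["ee_pos"])*1e3
def yawy(): # direction of jaw (tool y) in world, deg
    R=Ro.from_euler('xyz',get_obs()["eef_rot"]).as_matrix();return R
E
python3 - <<'E'
from h import *
P={n:cv2.imread(f"pics/{n}0.png") for n in("scene","top")}
C={"y":((22,35)),"g":((45,80)),"b":((105,130))}
bx={"scene":(360,120,410,165),"top":(138,168,212,200)}
for k,(a,b) in C.items():
    r={}
    for n in P:
        h=cv2.cvtColor(P[n],cv2.COLOR_BGR2HSV)
        m=((h[...,0]>=a)&(h[...,0]<=b)&(h[...,1]>120)&(h[...,2]>50)).astype(np.uint8)
        q=blob(m,bx[n]);r[n]=q[0];print(k,n,q[0].round(1),q[1],ray(n,*q[0],.219).round(4))
    print(" two",two(r["scene"],r["top"]).round(4))
# knob dark blob
for n,b in(("top",(345,180,390,220)),("scene",(272,200,302,242))):
    g=P[n].max(2);m=(g<60).astype(np.uint8);q=blob(m,b);rc=cv2.minAreaRect(np.argwhere(q[2])[:,::-1].astype(np.float32));print(n,q[0],q[1],rc)
a=P["top"][172:222,340:400];b=P["top"][160:210,212:272];c=P["scene"][205:240,268:310];d=P["scene"][140:175,342:384]
f=lambda x:cv2.resize(x,(400,300),interpolation=cv2.INTER_CUBIC) 
cv2.imwrite("pics/c1.png",np.vstack([np.hstack([f(a),f(b)]),np.hstack([f(c),f(d)])]))
D=np.load("top0.npy")
for u,v in((367,200),(225,215),(300,250)):
    E=I["top"]["extrinsics"];z=D[v,u];print(u,v,(E[:3,:3]@[(u-I["top"]["cx"])/I["top"]["fx"]*z,(v-I["top"]["cy"])/I["top"]["fy"]*z,z]+E[:3,3]).round(4))
E
```

```text
y scene [379.4 145.9] 64 [0.5889 0.1301 0.219 ]
y top [195.2 182.7] 167 [0.5819 0.1361 0.219 ]
 two [0.5831 0.1384 0.2119]
g scene [388.3 139.3] 44 [0.5864 0.1713 0.219 ]
g top [172.5 182.7] 150 [0.5808 0.1764 0.219 ]
 two [0.5817 0.1784 0.2132]
b scene [396.4 134. ] 44 [0.5859 0.2079 0.219 ]
b top [150.  182.7] 158 [0.5797 0.2161 0.219 ]
 two [0.5803 0.2185 0.2116]
top [365.31046931 201.2166065 ] 277 ((365.8800354003906, 200.66001892089844), (13.000000953674316, 23.60000228881836), 36.869895935058594)
scene [286.47867299 222.08530806] 211 ((286.5, 222.5), (23.0, 11.0), 90.0)
367 200 [ 0.5666 -0.1814  0.1565]
225 215 [0.5271 0.0852 0.1953]
300 250 [ 0.4659 -0.0524  0.1211]
```

View pics/c1.png

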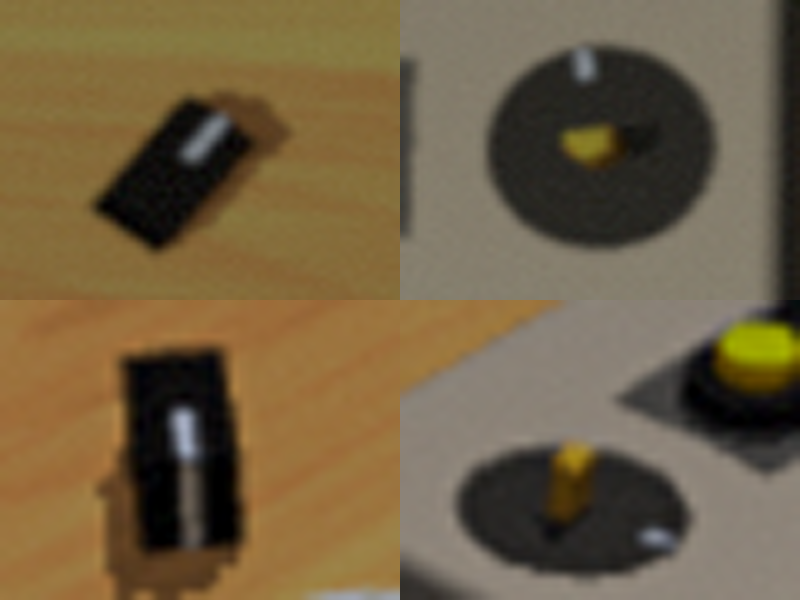

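The crop confirms the black bar with its white pointer towards the upper right in the top view. The D-shaft's dial mark is at about (240,171), above the shaft. Next I fit both.

```bash
python3 - <<'E'
from h import *
P={n:cv2.imread(f"pics/{n}0.png") for n in("scene","top")}
bd={"top":(218,160,266,208),"scene":(344,150,376,174)}
for n,b in bd.items():
    m=(P[n].max(2)<75).astype(np.uint8);m=cv2.morphologyEx(m,cv2.MORPH_OPEN,np.ones((2,2),np.uint8))
    q=blob(m,b);c=cv2.convexHull(np.argwhere(q[2])[:,::-1].astype(np.int32));e=cv2.fitEllipse(c)
    print(n,"dial",e, ray(n,*e[0],.197).round(4))
    h=[ray(n,*p[0],.197)[:2] for p in c];cc,r=cv2.minEnclosingCircle(np.float32(h));print("  circ",np.round(cc,4),round(r,4))
    s=cv2.cvtColor(P[n],cv2.COLOR_BGR2HSV)
    br=((P[n].min(2)>95)).astype(np.uint8)
    hull=np.zeros_like(br);cv2.fillConvexPoly(hull,c,1)
    w=blob(br*hull,b)
    if w:
        M=ray(n,*w[0],.197);print("  mark",w[0],w[1],M.round(4))
        v=M-ray(n,*e[0],.197);print("  ang",np.degrees(np.arctan2(v[1],v[0])).round(1),np.hypot(*v[:2]).round(4))
    br=((s[...,1]>130)&(s[...,2]>70)).astype(np.uint8);w=blob(br*hull,b)
    if w:
        print("  brass",w[0],w[1],ray(n,*w[0],.218).round(4))
# knob
n="top"
m=(P[n].max(2)<60).astype(np.uint8);q=blob(m,(345,180,390,220))
c=cv2.convexHull(np.argwhere(q[2])[:,::-1].astype(np.int32))
rc=cv2.minAreaRect(np.float32([ray(n,*p[0],.158)[:2]*1e3 for p in c]));print("knob",rc)
for n,b in(("top",(345,180,390,220)),("scene",(272,205,302,226))):
    w=blob((P[n].min(2)>(90 if n=="top" else 130)).astype(np.uint8),b)
    if w: 
        pts=np.argwhere(w[2])[:,::-1]; X=np.array([ray(n,*p,.158)[:2] for p in pts]);u,s_,vt=np.linalg.svd(X-X.mean(0));print(n,"ptr",w[0],w[1],X.mean(0).round(4),np.degrees(np.arctan2(vt[0,1],vt[0,0])))
R=yawy();print(R.round(3))
E
```

```text
top dial ((242.7459259033203, 185.194580078125), (32.68516159057617, 33.69878005981445), 69.91087341308594) [0.5831 0.055  0.197 ]
  circ [0.5834 0.0551] 0.0311
  mark [252.35714286 197.57142857] 14 [0.5605 0.0363 0.197 ]
  ang -140.3 0.0293
  brass [239.73809524 183.42857143] 42 [0.5831 0.0569 0.218 ]
scene dial ((360.5707092285156, 165.18954467773438), (14.594639778137207, 23.557113647460938), 93.05628204345703) [0.5915 0.054  0.197 ]
  circ [0.5918 0.0547] 0.0311
  mark [366.125 171.5  ] 8 [0.618  0.0447 0.197 ]
  ang -19.4 0.028
  brass [359.27777778 160.27777778] 18 [0.5923 0.0452 0.218 ]
knob ((565.1201171875, -179.01918029785156), (25.357994079589844, 46.70063781738281), 54.345069885253906)
top ptr [370.375  194.4375] 16 [ 0.5776 -0.1876] 140.62991096048705
scene ptr [287. 220.] 5 [ 0.5781 -0.1879] -41.59710554064655
[[-0.     0.386  0.922]
 [-0.001  0.922 -0.386]
 [-1.    -0.001 -0.   ]]
```

```bash
python3 - <<'E'
from h import *
P={n:cv2.imread(f"pics/{n}0.png") for n in("scene","top")}
bd={"top":(220,162,266,206),"scene":(345,154,376,175)}
mk={"top":(235,165,245,176),"scene":(364,164,373,172)}
for n,b in bd.items():
    m=(P[n].max(2)<90).astype(np.uint8)
    q=blob(m,b);c=cv2.convexHull(np.argwhere(q[2])[:,::-1].astype(np.int32));e=cv2.fitEllipse(c);C=ray(n,*e[0],.197)
    print(n,e,C.round(4))
    u0,v0,u1,v1=mk[n];g=P[n].min(2)[v0:v1,u0:u1].astype(float);w=np.clip(g-60,0,None);
    V,U=np.mgrid[v0:v1,u0:u1]
    if n=="top": w[V<167.5]*=1
    print(P[n].min(2)[v0:v1,u0:u1])
for k,U in zip("ygb",(195.2,172.5,150)): print(k)
E
```

```text
top ((241.66146850585938, 184.12815856933594), (33.43817138671875, 34.212806701660156), 60.26079177856445) [0.585  0.0571 0.197 ]
[[106 104 108 105 108 109 107 106 108 107]
 [107 107 105 106 104 103 103  99 103 102]
 [105 104 103 101  94  85  80  76  76  83]
 [ 91  80  74 100 110  90  52  45  45  50]
 [ 65  50  61  97 120  99  56  32  32  34]
 [ 35  33  54  93 126 109  62  32  32  33]
 [ 33  32  48  89 126 116  66  31  32  32]
 [ 32  34  45  81 114 100  63  35  32  33]
 [ 30  31  34  55  73  67  48  32  30  30]
 [ 34  31  34  38  42  35  31  30  36  33]
 [ 32  30  31  32  28  33  36  34  34  31]]
scene ((359.66375732421875, 164.24661254882812), (14.773258209228516, 24.144506454467773), 96.36424255371094) [0.5873 0.0553 0.197 ]
[[ 40  36  38  36  38  33  28  37  90]
 [ 37  34  31  34  36  31  28  36  77]
 [ 37  38  36  46  65  51  32  38  89]
 [ 38  34  40  84 128 117  74  59 110]
 [ 37  35  35  61  85  88  86  95 119]
 [ 33  37  33  32  37  52  79 112 124]
 [ 31  30  35  41  69 102 109 121 122]
 [ 37  46  69 104 115 125 123 123 121]]
y
g
b
```

```bash
python3 -m handwheel '[[[-40,0,0],0,1],[[-45,-40,100],0,1],[[-45,-60,146],0,1],[[-45,-80,195],0,1],[[-45,-99,243],0,1]]' 20; python3 - <<'E'
from h import *
print("shaft ang",*[np.degrees(np.arctan2(*(ray(n,*a,.197)-ray(n,*c,.197))[[1,0]])) for n,a,c in(("top",(239.2,170.3),(241.66,184.13)),("scene",(368.5,167.6),(359.66,164.25)))])
print(rel([.584,.1355,.243]),get_obs()["qpos"])
E
```

```text
time_s: 0.6
ee_pos: [0.3549, 0.3643, 0.2635]
eef_rot: [-1.684, 1.57, -2.08]
force: [0.5, 0.6, 0.6]
grip_width: 0.0574
shaft ang 12.539188097076256 13.608256796799967
[  20.62987788 -122.58199242  299.67135971] [ 7.26629169e-01  1.75697197e-01  1.57130014e+00 -3.96570553e-04
  1.39571702e+00 -4.47780871e-01]
```

```bash
python3 -m handwheel '[[[0,-20,48],0,1],[[0,-40,97],0,1],[[0,-61,146],0,1],[[0,-82,195],0,1],[[0,-102,243],0,1]]'; python3 -c "
from h import *
print(rel([.584,.1355,.233]),get_obs()['qpos'])"
```

```text
time_s: 1.1
ee_pos: [0.53, 0.1855, 0.2634]
eef_rot: [-1.889, 1.569, -2.285]
force: [0.7, 1.2, -0.3]
grip_width: 0.0176
[ 30.4467115  -25.19657536  69.1468981 ] [ 2.71772808e-01  2.96920476e-01  1.42260511e+00 -7.84149396e-04
  1.42323860e+00 -9.02480627e-01]
```

```bash
python3 -m handwheel '[[[10,-12,35],0,1],[[20,-25,69],0,1],[[20,-25,69],0,1],[[20,-25,69],0,1],[[20,-25,69],0,1]]'; python3 - <<'E'
from h import *
print(rel([.584,.1355,.233]),yawy().round(3))
p,d=camera("scene");q,_=camera("top")
tip=get_obs()["ee_pos"]-[0,0,.014];print(tip,proj("scene",tip),proj("top",tip))
cv2.imwrite("pics/c2.png",np.hstack([cv2.resize(p[100:180,340:420],(400,400),interpolation=cv2.INTER_CUBIC),cv2.resize(q[140:220,140:220],(400,400),interpolation=cv2.INTER_CUBIC)]))
E
```

```text
time_s: 1.6
ee_pos: [0.5835, 0.1365, 0.2437]
eef_rot: [-1.825, 1.57, -2.221]
force: [0.3, 0.3, 0.7]
grip_width: 0.0005
[10.74206927 -0.70487603  0.8204192 ] [[-0.001  0.385  0.923]
 [-0.001  0.923 -0.385]
 [-1.    -0.001 -0.   ]]
[0.58349423 0.13667087 0.23004705] (np.float64(379.8977933393137), np.float64(140.54978750596126)) (np.float64(193.18566639207472), np.float64(180.89554977075719))
```

View pics/c2.png

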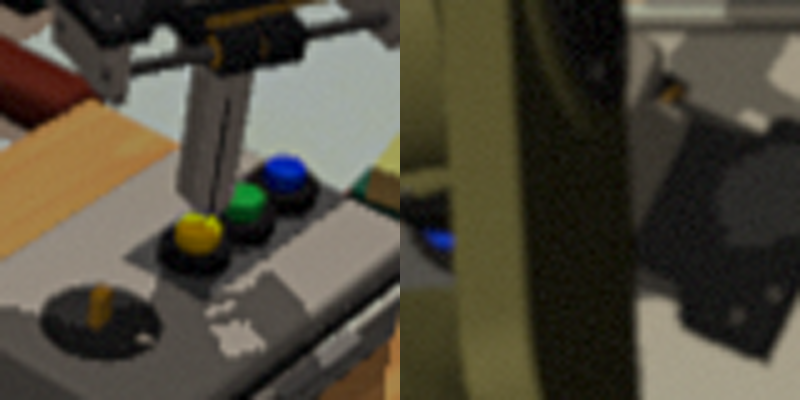

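The fingers' tip is over the yellow key: key at (379,145) in the scene, tip at about (381,139) and still 11 mm above it.

```bash
python3 -m handwheel '[[[8,-3,3],0,1],[[13,-3,3],0,1],[[15,-3,3],0,1],[[16,-3,3],0,1],[[16,-3,3],0,1]]'; python3 -c "
from h import *
print(get_obs()['ee_pos'],get_obs()['force'])"
```

```text
time_s: 2.2
ee_pos: [0.5851, 0.1328, 0.2282]
eef_rot: [-1.229, 1.57, -1.624]
force: [-1.5, 1.1, 4.0]
grip_width: 0.0005
[0.58507696 0.13284835 0.22824038] [-1.47567692  1.12249182  4.03864336]
```

```bash
python3 -m handwheel '[[[1,0,0],0,1],[[2,0,0],0,1],[[2.5,0,0],0,1],[[3,0,0],0,1],[[3,0,0],0,1]]'; python3 -c "
from h import *
print(get_obs()['ee_pos'],get_obs()['force'],rel([.583,.173,.243]))"
```

```text
time_s: 2.7
ee_pos: [0.5852, 0.1329, 0.227]
eef_rot: [0.127, 1.569, -0.268]
force: [-5.9, -1.7, 16.2]
grip_width: 0.0003
[0.58518125 0.13287121 0.22703186] [-5.87585531 -1.74374373 16.17125636] [-15.99156449  36.20232818 -17.42757511]
```

Yellow bottomed at z 0.227 with 16 N, hard against its stop. Now green.

```bash
python3 -m handwheel '[[[-17,0,0],0,1],[[-17,0,0],0,1],[[-17,36,-17],0,1],[[-17,36,-17],0,1],[[-11,36,-17],0,1]]'; python3 -m handwheel '[[[6,0,0],0,1],[[9,0,0],0,1],[[12,0,0],0,1],[[14,0,0],0,1],[[14,0,0],0,1]]'; python3 -c "
from h import *
print(get_obs()['ee_pos'],get_obs()['force'])"
```

```text
time_s: 3.2
ee_pos: [0.5833, 0.173, 0.2375]
eef_rot: [0.07, 1.569, -0.324]
force: [-0.3, -0.2, 0.1]
grip_width: 0.0002
time_s: 3.7
ee_pos: [0.5835, 0.1724, 0.2268]
eef_rot: [0.378, 1.566, -0.017]
force: [-10.9, -1.8, 26.9]
grip_width: 0.0006
[0.58352639 0.17241858 0.22680781] [-10.86780347  -1.84661465  26.90008476]
```

```bash
python3 -m handwheel '[[[-17,0,0],0,1],[[-17,0,0],0,1],[[-17,36,-17],0,1],[[-17,36,-17],0,1],[[-11,36,-17],0,1]]'; python3 -m handwheel '[[[6,0,0],0,1],[[9,0,0],0,1],[[11,0,0],0,1],[[13,0,0],0,1],[[13,0,0],0,1]]'; python3 -c "
from h import *
print(get_obs()['ee_pos'],get_obs()['force'])"
```

```text
time_s: 4.2
ee_pos: [0.5816, 0.2122, 0.2371]
eef_rot: [0.335, 1.566, -0.059]
force: [-0.3, -0.0, 0.3]
grip_width: 0.0004
time_s: 4.7
ee_pos: [0.5818, 0.2116, 0.2269]
eef_rot: [0.427, 1.563, 0.033]
force: [-8.6, -2.9, 22.2]
grip_width: 0.0004
[0.58181152 0.21162929 0.22691271] [-8.58851484 -2.92754973 22.19055173]
```

All three keys bottomed in the right order. Lift and head for the knob.

```bash
python3 -m handwheel '[[[-40,0,0],0,1],[[-70,0,0],0.1,0],[[-70,-40,15],0.25,-0.2],[[-70,-80,30],0.25,-0.2],[[-70,-120,45],0.25,-0.2]]' ; python3 -c "
from h import *
print(rel([.566,-.18,.25]),yawy()[:,1])"
```

```text
time_s: 5.2
ee_pos: [0.5763, 0.0816, 0.2964]
eef_rot: [0.641, 1.564, -0.004]
force: [1.1, -0.0, 0.2]
grip_width: 0.0293
[  46.34555923 -215.51398146  148.65099307] [0.60079132 0.79939496 0.00418121]
```

```bash
python3 -m handwheel '[[[0,-41,28],0,-0.2],[[0,-82,56],0,-0.2],[[0,-123,84],0,-0.2],[[0,-164,112],0,-0.2],[[10,-205,141],0,-0.2]]' ;python3 -m handwheel '[[[10,-11,8],0,-0.2],[[20,-11,8],0,-0.2],[[30,-11,8],0,-0.2],[[35,-11,8],0,-0.2],[[35,-11,8],0,-0.2]]' ; python3 - <<'E'
from h import *
print(rel([.566,-.18,.25]),yawy()[:,1])
p,d=camera("scene");q,_=camera("top");cv2.imwrite("pics/s3.png",p);cv2.imwrite("pics/t3.png",q)
o=get_obs()["ee_pos"];print(o,proj("scene",o-[0,0,.014]),proj("top",o-[0,0,.014]))
cv2.imwrite("pics/c3.png",np.hstack([cv2.resize(p[155:255,240:340],(400,400),interpolation=cv2.INTER_CUBIC),cv2.resize(p[110:190,330:410],(400,400),interpolation=cv2.INTER_CUBIC)]))
E
```

```text
time_s: 5.7
ee_pos: [0.5654, -0.168, 0.2874]
eef_rot: [0.553, 1.562, -0.092]
force: [1.1, 1.8, 0.1]
grip_width: 0.0562
time_s: 6.2
ee_pos: [0.5655, -0.1803, 0.2518]
eef_rot: [0.595, 1.563, -0.049]
force: [0.1, 0.4, -0.2]
grip_width: 0.0562
[1.75421894 0.55127707 0.16950484] [0.60019918 0.79983931 0.00424486]
[ 0.56576996 -0.18079171  0.25286382] (np.float64(284.5650940280103), np.float64(190.21818462567157)) (np.float64(372.96758153026997), np.float64(195.23477600458293))
```

View pics/c3.png

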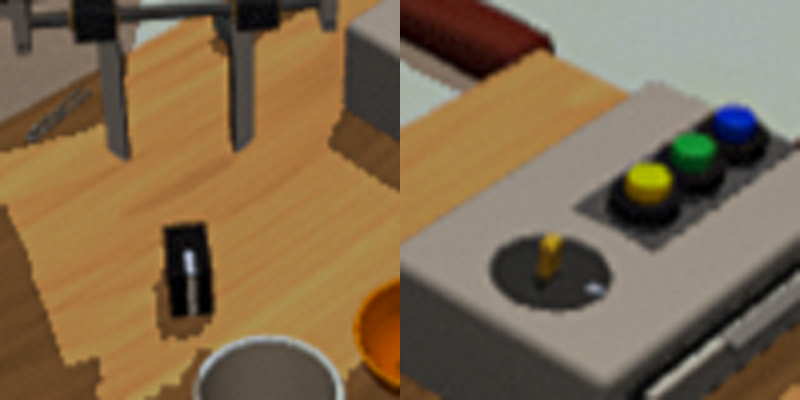

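Keys are all up again; the open fingers bracket the knob, whose top centre is at about scene (286,217).

```bash
python3 -c "
from h import *
print(ray('scene',286.4,217.1,.158),ray('top',365.6,200.7,.158),rel([.566,-.179,.145]))"
```

```text
[ 0.57011729 -0.18266967  0.158     ] [ 0.56496813 -0.17842739  0.158     ] [107.85958855   1.06796498  -1.74202781]
```

```bash
python3 -m handwheel '[[[45,0,1],0,-0.2],[[85,0,1],0,-0.2],[[100,0,1],0,-0.2],[[106,0,1],0,-0.2],[[106,0,1],0,-0.2]]';python3 -m handwheel '[[[0,0,0],0,0.6],[[0,0,0],0,0.8],[[0,0,0],0,0.8],[[0,0,0],0,0.8],[[0,0,0],0,0.8]]' 30; python3 -c "
from h import *
print(get_obs()['ee_pos'],get_obs()['force'],yawy().round(4))"
```

```text
time_s: 6.8
ee_pos: [0.568, -0.1815, 0.1479]
eef_rot: [0.509, 1.561, -0.134]
force: [0.3, -0.5, 0.6]
grip_width: 0.0566
time_s: 7.3
ee_pos: [0.5682, -0.1816, 0.1483]
eef_rot: [0.493, 1.56, -0.15]
force: [0.2, 1.2, 2.9]
grip_width: 0.0259
[ 0.56818843 -0.18158795  0.14834046] [0.17067409 1.24982492 2.89018572] [[ 0.0107  0.6003  0.7997]
 [-0.0016  0.7997 -0.6004]
 [-0.9999  0.0051  0.0096]]
```

Gripped: width 25.9 mm, pointer along tool z at −36.9°. Lift, turn by −0.87 rad and carry to the shaft at (0.586, 0.056).

```bash
python3 -m handwheel '[[[-20,0,0],0,0.8],[[-60,0,0],0,0.8],[[-100,0,0],-0.1,0.8],[[-140,0,0],-0.25,0.8],[[-140,0,0],-0.4,0.8]]' 45; python3 -m handwheel '[[[0,0,0],-0.1,0.8],[[0,0,0],-0.25,0.8],[[0,0,0],-0.4,0.8],[[0,0,0],-0.47,0.8],[[0,0,0],-0.47,0.8]]'; python3 - <<'E'
from h import *
R=yawy();print(R.round(3),np.degrees(np.arctan2(R[1,2],R[0,2])),get_obs()["qpos"])
print(rel([.586,.056,.275]))
p,d=camera("scene");cv2.imwrite("pics/s4.png",p)
cv2.imwrite("pics/c4.png",cv2.resize(p[110:210,240:340],(600,600),interpolation=cv2.INTER_CUBIC))
o=get_obs()["ee_pos"];print(o,proj("scene",o-[0,0,.026]),proj("scene",o-[0,0,.014]), proj("scene",o-[0,0,.026]+R[:,2]*.022+R[:,1]*.013), proj("scene",o-[0,0,.026]+R[:,2]*.022-R[:,1]*.013), proj("scene",o-[0,0,.026]-R[:,2]*.022-R[:,1]*.013))
E
```

```text
time_s: 7.8
ee_pos: [0.5678, -0.1818, 0.2943]
eef_rot: [-0.012, 1.551, -0.25]
force: [-0.2, -0.9, -1.3]
grip_width: 0.0254
time_s: 8.3
ee_pos: [0.5677, -0.1818, 0.2943]
eef_rot: [-0.481, 1.552, -0.248]
force: [0.1, -0.1, 0.1]
grip_width: 0.0256
[[ 0.019 -0.231  0.973]
 [-0.005  0.973  0.231]
 [-1.    -0.009  0.017]] 13.363603848868554 [-0.37231585  0.35122903  1.28170854  0.00239293  1.48958556 -2.17644668]
[ 18.51993562 227.26889566  72.40584256]
[ 0.56772378 -0.18176052  0.29430941] (np.float64(284.34741840969156), np.float64(180.75340012748913)) (np.float64(284.1488099877406), np.float64(176.50796679559764)) (np.float64(296.11214144809554), np.float64(181.00796696851123)) (np.float64(289.2541677744965), np.float64(187.57722491492376)) (np.float64(272.59075691657705), np.float64(180.49900772339265))
```

View pics/c4.png

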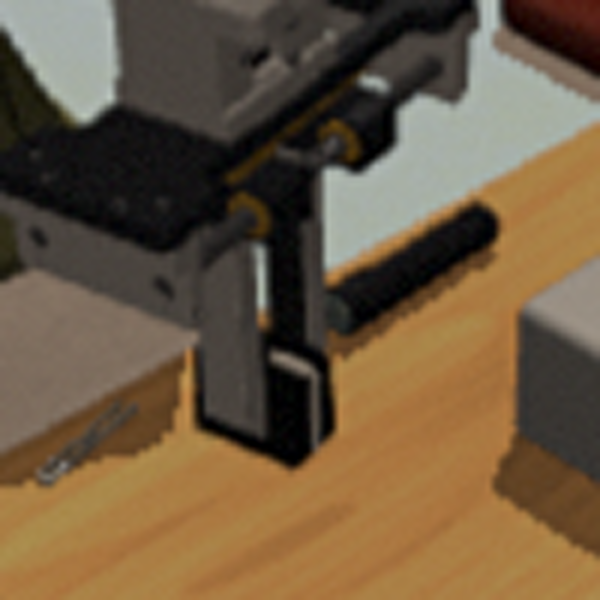

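Held knob: corners at (272.6,180.4), (288.8,187.4) and (295.1,181.6), all within 1 px of those predicted for a knob centred in the jaws. Carry over.

```bash
python3 -m handwheel '[[[0,45,14],0,0.8],[[5,90,28],0,0.8],[[10,135,42],0,0.8],[[15,180,57],0,0.8],[[18,227,72],0,0.8]]';python3 -m handwheel '[[[6,0,0],0,0.8],[[12,0,0],0,0.8],[[18,0,0],0,0.8],[[18,0,0],0,0.8],[[18,0,0],0,0.8]]'; python3 - <<'E'
from h import *
R=yawy();print(R.round(3),np.degrees(np.arctan2(R[1,2],R[0,2])))
print(rel([.586,.056,.252]))
p,d=camera("scene");cv2.imwrite("pics/s5.png",p)
cv2.imwrite("pics/c5.png",cv2.resize(p[110:190,320:400],(600,600),interpolation=cv2.INTER_CUBIC))
o=get_obs()["ee_pos"];b=o+R[:,0]*.026;print(o,proj("scene",b),[proj("scene",b+R[:,2]*i*.022+R[:,1]*j*.013) for i,j in((1,1),(1,-1),(-1,-1))],proj("scene",[.586,.056,.197]),proj("scene",[.586,.056,.218]))
E
```

```text
time_s: 8.85
ee_pos: [0.5861, 0.0573, 0.2753]
eef_rot: [-0.48, 1.552, -0.253]
force: [0.9, 0.2, 0.1]
grip_width: 0.026
time_s: 9.35
ee_pos: [0.5865, 0.0561, 0.2574]
eef_rot: [-0.482, 1.552, -0.257]
force: [0.1, -1.1, -0.9]
grip_width: 0.0251
[[ 0.018 -0.223  0.975]
 [-0.005  0.975  0.223]
 [-1.    -0.009  0.017]] 12.912133939434266
[ 5.34781363  0.04317555 -0.61341301]
[0.58656005 0.05631627 0.25756655] (np.float64(361.04324606012227), np.float64(153.23245930169512)) [(np.float64(371.202664215191), np.float64(153.49228917282886)), (np.float64(366.4924031487685), np.float64(158.6478786654797)), (np.float64(350.8927704944476), np.float64(152.9728581397074))] (np.float64(359.44237900235356), np.float64(163.90174314327447)) (np.float64(360.1877432039629), np.float64(157.3891135324193))
```

View pics/c5.png

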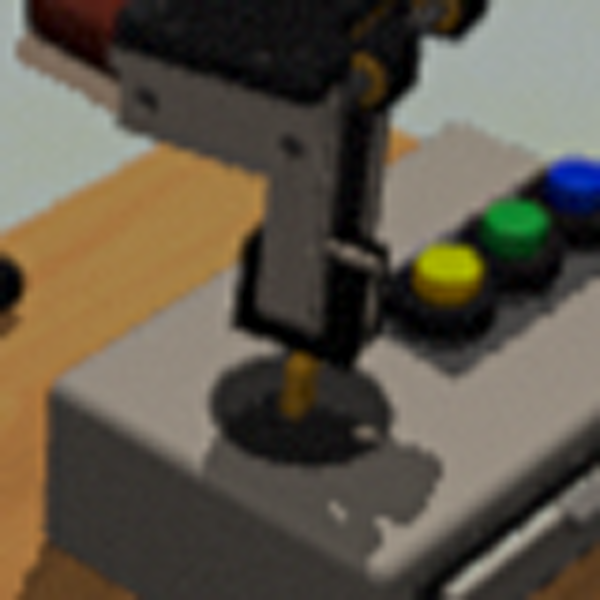

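Knob corners again match to 0.3 px, so scene camera and arm agree here. The dial centre at (359.7,164.2) puts the shaft at about (0.587, 0.0555). Descend gently.

```bash
python3 -m handwheel '[[[8,-0.8,0],0,0.8],[[12,-0.8,0],0,0.8],[[14,-0.8,0],0,0.8],[[16,-0.8,0],0,0.8],[[18,-0.8,0],0,0.8]]'; python3 -c "
from h import *
print(get_obs()['ee_pos'],get_obs()['force'],get_obs()['moment'])"
```

```text
time_s: 9.9
ee_pos: [0.5871, 0.0558, 0.2399]
eef_rot: [-0.446, 1.551, -0.221]
force: [-2.2, 3.3, 5.1]
grip_width: 0.0259
[0.58713203 0.05575504 0.23988764] [-2.18620463  3.25995319  5.14619964] [ 0.70417824  0.37981886 -0.00990031]
```

```bash
python3 -m handwheel '[[[1,0.5,0],0,0.8],[[2,0.6,0],0,0.8],[[3,0.8,0],0,0.8],[[4,0.8,0],0,0.8],[[4,0.8,0],0,0.8]]'; python3 - <<'E'
from h import *
print(get_obs()['ee_pos'],get_obs()['force'],get_obs()['moment'])
p,d=camera("scene");cv2.imwrite("pics/c6.png",cv2.resize(p[110:190,320:400],(600,600),interpolation=cv2.INTER_CUBIC))
E
```

```text
time_s: 10.4
ee_pos: [0.587, 0.0566, 0.2357]
eef_rot: [-0.441, 1.551, -0.215]
force: [0.3, 2.7, -0.2]
grip_width: 0.0256
[0.58700567 0.05658775 0.2356648 ] [ 0.34128521  2.67502643 -0.23667529] [ 0.61830149  0.08346157 -0.05610309]
```

View pics/c6.png

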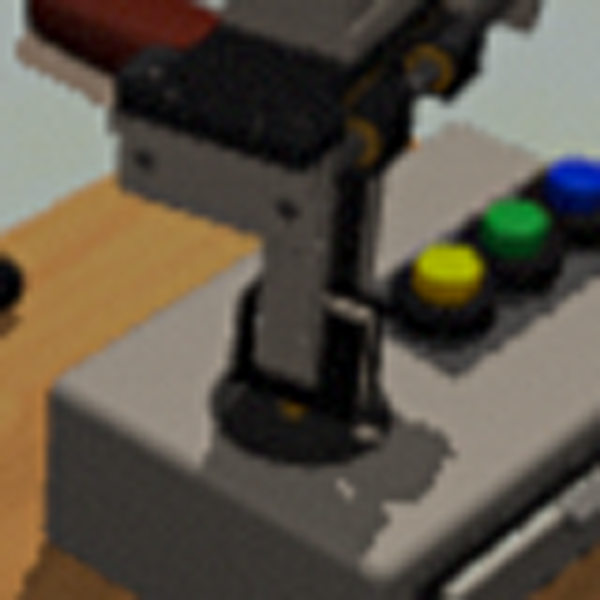

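The knob is on the shaft with its pointer over the white mark at crop (368,432), and only a sliver of brass shows. The vertical force is about 0, so it is in the bore. Continue to the seat and press.

```bash
python3 -m handwheel '[[[2,0.7,0],0,0.8],[[4,0.7,0],0,0.8],[[6,0.7,0],0,0.8],[[7,0.7,0],0,0.8],[[7,0.7,0],0,0.8]]' 60; python3 -c "
from h import *
print(get_obs()['ee_pos'],get_obs()['force'],get_obs()['moment'])"
```

```text
time_s: 10.95
ee_pos: [0.587, 0.0571, 0.2285]
eef_rot: [-0.451, 1.551, -0.226]
force: [-0.5, 0.2, -0.7]
grip_width: 0.0257
[0.58697973 0.05713478 0.2285264 ] [-0.45471072  0.20479598 -0.7274383 ] [ 0.04180985  0.03701199 -0.03905786]
```

Free of side load and just about at the seat. Press in small steps, watching the force.

```bash
python3 -m handwheel '[[[1,0,0],0,0.8],[[2,0,0],0,0.8],[[3,0,0],0,0.8],[[3,0,0],0,0.8],[[3,0,0],0,0.8]]'; python3 -c "
from h import *
print(get_obs()['ee_pos'],get_obs()['force'])"; python3 -m handwheel '[[[1,0,0],0,0.8],[[1.5,0,0],0,0.8],[[1.5,0,0],0,0.8],[[1.5,0,0],0,0.8],[[1.5,0,0],0,0.8]]'; python3 -c "
from h import *
print(get_obs()['ee_pos'],get_obs()['force'],get_obs()['moment'])"
```

```text
time_s: 11.45
ee_pos: [0.5871, 0.0571, 0.2259]
eef_rot: [-0.444, 1.551, -0.218]
force: [-1.6, 0.1, 6.0]
grip_width: 0.0256
[0.58710241 0.05711562 0.22589601] [-1.64259501  0.11274335  5.96564268]
time_s: 11.95
ee_pos: [0.5872, 0.0571, 0.2249]
eef_rot: [-0.44, 1.55, -0.214]
force: [-3.0, -0.1, 6.7]
grip_width: 0.0256
[0.58716367 0.05711865 0.22491097] [-3.04219334 -0.13906518  6.6809328 ] [ 0.09896519  0.52368236 -0.0140055 ]
```

```bash
python3 -m handwheel '[[[1,0,0],0,0.8],[[2,0,0],0,0.8],[[2,0,0],0,0.8],[[2,0,0],0,0.8],[[2,0,0],0,0.8]]'; python3 -c "
from h import *
print(get_obs()['ee_pos'],get_obs()['force'],get_obs()['moment'])"
```

```text
time_s: 12.45
ee_pos: [0.5872, 0.0571, 0.2236]
eef_rot: [-0.433, 1.55, -0.207]
force: [-4.1, 0.4, 7.7]
grip_width: 0.0258
[0.58718288 0.05712577 0.22357605] [-4.08898656  0.35057407  7.69125982] [0.12066571 0.72522039 0.05172861]
```

```bash
python3 -m handwheel '[[[0.7,0,-0.4],0,0.8],[[1.5,0,-0.4],0,0.8],[[2,0,-0.4],0,0.8],[[2,0,-0.4],0,0.8],[[2,0,-0.4],0,0.8]]'; python3 - <<'E'
from h import *
for i in range(3):
    p,d=camera("scene");o=get_obs();print(o['ee_pos'],o['force'],o['moment'])
R=yawy();print(np.degrees(np.arctan2(R[1,2],R[0,2])))
cv2.imwrite("pics/c7.png",cv2.resize(p[110:190,320:400],(600,600),interpolation=cv2.INTER_CUBIC))
E
```

```text
time_s: 12.95
ee_pos: [0.5872, 0.0571, 0.2235]
eef_rot: [-0.403, 1.547, -0.177]
force: [-4.5, 0.1, 16.0]
grip_width: 0.0258
[0.58716531 0.05712396 0.22342854] [-4.36432504 -0.28478567 17.06610616] [0.1203875  1.09335616 0.05752436]
[0.58717124 0.05711412 0.22342945] [-4.80217668  0.9064396  15.5617485 ] [ 0.13019597  1.12205304 -0.00880709]
[0.5871583  0.05713658 0.22344482] [-4.23752616  1.41463287 16.05635399] [0.13409394 1.0310374  0.01471329]
12.95254619286157
```

View pics/c7.png

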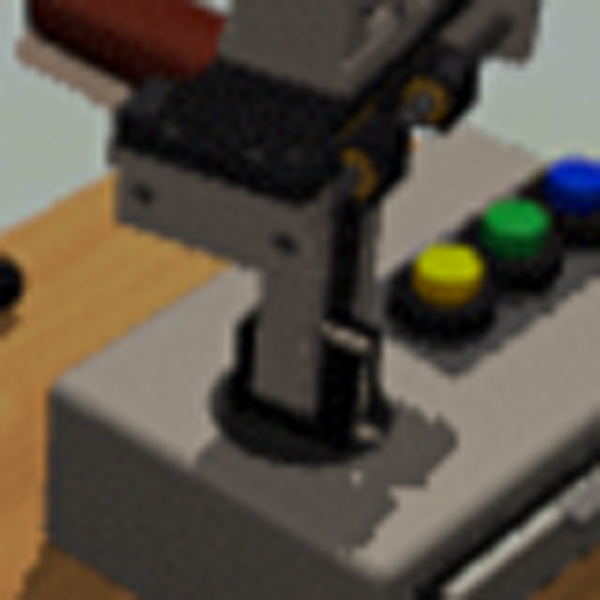

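The knob's underside is at the dial, with its pointer end over the white mark at crop (367,432). The force is a steady 16 N with no further travel, so the shaft is at its stop. Hand in.

```bash
python3 -c "
from station import *
print(hand_in(),get_obs()['time_s'],get_obs()['force'],get_obs()['grip_width'])"
```

```text
the job is handed in; nothing more can be done
the job is handed in; nothing more can be done
```

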